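# Open the melting furnace and load its crucible

### The job

Load the cold blue melting furnace: lift its counterweighted lid by the bar handle past the balance point, keep hold as it goes over and, feeling for its stop, ease it down there, so that it rests wide open by itself when you let go. Then stand the dark graphite crucible in the well, fully home on its rim, and let go. The furnace is light and stands loose: never drag or rock it by forcing the lid, never let the lid fall or slam, never press or knock the brittle crucible into place, and leave the other things on the bench alone.

Things in the scene. Friction and masses are not known exactly. Their poses are not given: they have to be found in the camera images.
- furnace: Small blue bench furnace, only 2.2 kg, standing loose on rubber feet: more than about 10 N of pull or push on the bar rocks it. Housing 150 x 150 mm, flat top 155 mm up; base plate runs to 162 mm behind the centre. Origin: on the bench under the centre of the well; own x points from the front panel to the hinge, y along the hinge axis, z up.
- well (a point): Centre of the well's mouth in the furnace top, 155 mm above the bench. Round blind hole 46 mm across, 74 mm deep, 2 mm chamfer, under the lid. The hinge axis is 80 mm behind it; wide open, the lid stands up or leans back there and leaves at least 60 mm free behind the centre.
- hinge (a point): Point on the lid's hinge axis, midway between the ears, 178 mm above the bench. The axis is the furnace's y axis direction; opening carries the bar handle from the front, up and over towards the furnace's +x.
- bar (a point): Middle of the lid's bar handle: round, rubber-sleeved, 12 mm thick, 100 mm long, parallel to the hinge axis, on a steel fork at its ends (80 mm free between), 165 mm from the hinge axis. Lid shut: 190 mm above the bench, 35 mm above the housing top, 10 mm ahead of its front, 29 mm free behind. It turns with the lid, so in fingers held upright it rolls, creeping up to 10 mm along the pads.
- lid (a joint): Lid angle, 0 shut, growing as it opens. 0.85 kg plus a 0.62 kg counterweight clamped anywhere along its tail rod: balance somewhere at 0.6 to 1.0 rad; below it falls shut, above it falls open. It comes to rest on a rubber-tipped stop screw on a post behind, set differently each time (1.63 to 1.91 rad): feel for it. Weight at the bar about 2 to 4 N either way. Low hinge friction.
- crucible: Dark graphite crucible, 0.32 kg, standing upright on the bench: round body 44 mm across and 69 mm long, then a thicker rim 54 mm across and 27 mm tall, 96 mm in all, open above. Grip it by the rim. Origin: centre of its foot; z up.
- crucible_seat (a point): Point on the crucible's axis at the underside of its rim, 69 mm above its foot. Fully home, the rim rests on the furnace top and this point meets the well's mouth point.
- spare: Spare crucible, WHITE ceramic cup, not the one to load: 66 mm across its rim, 70 mm tall, standing upright. Origin: centre of its foot.
- ingot_mould: Flat dark steel ingot mould 50 x 90 x 28 mm with a short wooden handle along its +y. Origin: centre of its underside.
- pliers: Pliers with red handles, 150 mm long, lying along its x axis. Origin: under the rivet.
- yellow_tray: Open yellow plastic tray 130 x 90 x 24 mm with small findings in it. Origin: centre of its underside.
- ring_box: Open maroon box 100 x 85 x 45 mm with rings. Origin: centre of its underside.
- disc_box: Clear plastic box 105 x 85 x 40 mm of sanding discs. Origin: centre of its underside.
- bit_box: Small grey-blue box 80 x 36 x 40 mm with drill bits. Origin: centre of its underside.
- ring_mandrel: Steel ring mandrel, a tapered rod 285 mm long, up to 25 mm thick, lying along its x axis. Origin: under its middle.
Mind the look-alikes: they are no part of the job. Leave any purple or yellow look-alike of the crucible alone.

How it is judged:
On the way, in this order (a step that is already met when the one before it is completed fails the run):
1. the lid rests wide open by itself, let go by the fingers (value of joint lid above 1.55 rad and velocity of joint lid between -0.08 and 0.08 rad/s and contact force between the fingers and lid below 0.2 N), for 0.3 s.
2. the crucible stands fully home in the well (z of crucible_seat in the frame of well below 0.003 m and horizontal distance between crucible_seat and well below 0.003 m and angle between the z axis of crucible and the z axis of furnace, either way round below 0.04 rad), for 0.3 s.
At the end, for the whole second after the job is handed in: lid at rest on its open stop (over 1.55 rad), untouched; crucible at rest in the well, rim within 3 mm of the furnace top, within 3 mm of centre and 0.04 rad of upright, let go; furnace level and within 5 mm of where it stood (all of step 1 and all of step 2 and contact force between the fingers and crucible below 0.2 N and linear speed of crucible below 0.02 m/s and angle between furnace's own z axis and vertical below 0.008 rad and distance of furnace from where it was at the start of the episode below 0.005 m).
It fails at once if the furnace was dragged or rocked (moved over 5 mm or tipped over 0.008 rad, a foot lifted 1.5 mm) (distance of furnace from where it was at the start of the episode above 0.005 m or angle between furnace's own z axis and vertical above 0.008 rad).
It fails at once if the lid was thrown or fell (faster than 2.5 rad/s), or dropped onto its stop (faster than 1.3 rad/s beyond 1.4 rad) (velocity of joint lid above 2.5 rad/s or velocity of joint lid below -2.5 rad/s or (value of joint lid above 1.4 rad and velocity of joint lid above 1.3 rad/s)).
It fails at once if the crucible was pressed or knocked (over 25 N on the furnace or its lid) (contact force between crucible and furnace above 25 N or contact force between crucible and lid above 25 N).
It fails at once if another thing on the bench was disturbed (moved over 25 mm) (distance of any of spare, ingot_mould, pliers, yellow_tray, ring_box, disc_box, bit_box, ring_mandrel from where it was at the start of the episode above 0.025 m).
It also fails if it takes over 72 s, if anything falls off the work surface, if the arm or the gripper's body presses on something with over 40 N, if the wrist force passes 120 N, or if a joint passes its speed limit or range.

### The arm

A 7-joint arm with a two-finger parallel gripper is mounted at the origin on the work surface. World frame = base frame: x ahead of the robot, y to its left, z up, the work surface at z = 0. Lengths are in m, angles in rad, forces in N, time in s.
With the tool pointing down it reaches from about 0.4 to 0.85 m from the base axis. Payload 10.4 kg.
Tool frame: the origin (TCP) lies midway between the tips of the shut fingers; the grasp point (between the pads) lies 19 mm behind it; z points along the fingers, y is the line along which they close (so a half turn about z gives the same grasp; the last joint's range is limited). The gripper opens to 87 mm and grips with 3 to 60 N. Pads are 19 mm wide; open, the fingers measure 117 mm over their backs; the gripper's body (75 mm by 190 mm) begins 51 mm behind the grasp point.
Start: joints at [1.082, 0.332, -0.065, 1.46, 0.022, 1.35, -0.088], TCP at [0.281, -0.558, 0.223] pointing down, gripper open.
Joint ranges: [-2.6, 2.6], [-0.5, 2.12], [-1.47, 1.34], [0.16, 2.42], [-1.27, 4.41], [0.06, 2.06], [-2.6, 2.6]. Speed limits (rad/s): [2.22, 2.22, 2.79, 2.79, 3.14, 3.14, 3.14].

### API

Orientations are given as a unit quaternion [x, y, z, w].
In Python, from bench import sensors, eyes, order gives the robot as it stands.
- The arm moves only by the tool arm_command, never from a script. Its argument "steps" is a list of rows, each an object with "rot": the turn, a rotation vector about the world's x, y, z in degrees, a list of three; "slide": the shift along the world's x, y, z in m, a list of three; "grip": the opening, from 0 (shut) to 1 (fully open). A call has exactly 8 rows; each row shifts and turns the commanded pose from where the row before left it; what a row does not reach is not made up. A row lasts 1/8 s, in which the tool goes at most 62.5 mm and 10.7 degrees, less where a joint would pass 70% of its speed; a pose out of reach is approached as far as the arm can. A call with a gripper value outside its range is refused whole. The fingers move at their own pace and stop on an object; "newtons" is the grip in N (left out, the last holds). Time passes only in rows, so rows that do not move let the fingers close, or fill a call up. It gives the time, the measured TCP pose, the force, the opening and the grip force at its end, in the units of the state.
- sensors.read_state(): the state, without advancing time (a new reading comes with each control period).
- eyes.camera(name): name is "side" or "top" or "wrist"; returns a dict with "pixels" (480x640x3 uint8, red, green, blue), "intrinsics" (3x3 intrinsics, pixels), "pose" (4x4, takes a point from camera to world coordinates). Camera axes: x right, y down, z forward; pixel columns grow to the right and rows downward; lengths in m; the calibration is good to about 2 mm. A picture is of the moment at which its call begins. There is no depth.
- order.close_job(): hands the job in; it is judged then, once.
Trained networks look in a picture, given as the dict that the camera call returned (one of the last four; its "shot" number tells which), for a name from the list of things; names that differ only in an ending like _2 or _b are one class to them, and where a whole thing is asked for, a point or a joint stands for the part that bears it (a point fixed in the world has none). Each returns a list of dicts, best first, with "conf" (0 to 1); they miss things now and then, are a little off and sometimes report something else, mostly with a low value. They report only what shows in the picture. A call takes as long as a camera call. They do not tell look-alikes from the thing itself.
- eyes.look_for(name, picture): "bbox" ([left, top, right, bottom] in pixels, round what is visible of it).
The state is a dict: "time": time; "joint_positions": joint angles; "joint_vel": joint speeds; "joint_torque": joint torques, N m; "ee_pos": TCP position; "eef_rot": TCP orientation; "ft_force": force on the tool from outside, world axes, zero at the start; "torque": the same for the moment, N m; "width": finger opening in m; "grip_force": force on a finger pad.
Only numpy, scipy, OpenCV 4.12 (cv2) and the standard library are available. Lean on these libraries where they do the work, as an engineer would, in place of code of your own. Each camera call takes 0.05 s, during which the arm holds its last target. There are 200 camera calls.

## Working session

There is one attempt and no reset: what is moved stays moved. The work goes in short steps, Python scripts to look and compute and a tool call to move; the robot and the scene stay as the last step left them, time stands still between calls to the robot, and variables do not carry over. Pictures are saved under pics/ and viewed, at most 13 in all, crops included, and the job is handed in when it is done.

Besides the shell and the picture viewer there is one more tool, called after "Emit:" by a JSON object that holds its "op" and its "data", one argument or row to a line. arm_command: Moves the arm, as the interface text tells. Its arguments: {"type":"object","properties":{"steps":{"type":"array","items":{"type":"object","properties":{"rot":{"type":"array","items":{"type":"number"}},"slide":{"type":"array","items":{"type":"number"}},"grip":{"type":"number"}}}},"newtons":{"type":"number"}},"required":["steps"]}

```bash
mkdir -p pics; ls; cat > h.py <<'E'
import numpy as np,cv2,json
from bench import sensors,eyes,order
def snap(n,f=None):
    p=eyes.camera(n)
    if f: cv2.imwrite('pics/'+f,p['pixels'][:,:,::-1])
    return p
def ray(p,u,v):
    K=np.array(p['intrinsics']);T=np.array(p['pose'])
    d=T[:3,:3]@np.linalg.inv(K)@[u,v,1]; return T[:3,3],d/np.linalg.norm(d)
def onz(p,u,v,z):
    o,d=ray(p,u,v); return o+d*(z-o[2])/d[2]
def proj(p,X):
    K=np.array(p['intrinsics']);T=np.array(p['pose'])
    c=T[:3,:3].T@(np.asarray(X,float)-T[:3,3]); q=K@c; return q[:2]/q[2]
def tri(obs):
    A=np.zeros((3,3));b=np.zeros(3)
    for p,u,v in obs:
        o,d=ray(p,u,v);M=np.eye(3)-np.outer(d,d);A+=M;b+=M@o
    return np.linalg.solve(A,b)
E
python3 - <<'E'
from h import *
np.set_printoptions(precision=3,suppress=True)
for n in('top','side'):
    p=snap(n,n+'0.png'); print(n,np.array(p['pose']),np.array(p['intrinsics'])[0])
    for t in('furnace','bar','crucible','spare','lid','well','ring_mandrel','pliers'):
        print(t,[(np.round(r['bbox']).tolist(),round(r['conf'],2)) for r in eyes.look_for(t,p)][:4])
s=sensors.read_state();print(s)
E
```

```text
pics
top [[ 0.009 -0.996  0.092  0.409]
 [-1.    -0.009 -0.003  0.015]
 [ 0.004 -0.092 -0.996  1.639]
 [ 0.     0.     0.     1.   ]] [571.198   0.    311.525]
furnace [([294.0, 189.0, 362.0, 292.0], 0.63), ([308.0, 198.0, 352.0, 293.0], 0.52)]
bar [([307.0, 198.0, 350.0, 294.0], 0.95), ([297.0, 186.0, 362.0, 292.0], 0.58)]
crucible [([379.0, 283.0, 399.0, 308.0], 0.92), ([421.0, 262.0, 444.0, 281.0], 0.85), ([382.0, 249.0, 404.0, 268.0], 0.75), ([418.0, 329.0, 446.0, 351.0], 0.72)]
spare [([197.0, 267.0, 222.0, 287.0], 0.89), ([243.0, 119.0, 265.0, 217.0], 0.73)]
lid [([308.0, 197.0, 350.0, 295.0], 0.86)]
well [([296.0, 189.0, 362.0, 295.0], 0.7), ([245.0, 120.0, 268.0, 215.0], 0.38)]
ring_mandrel [([246.0, 120.0, 266.0, 216.0], 0.9), ([298.0, 187.0, 363.0, 296.0], 0.53)]
pliers [([397.0, 208.0, 444.0, 226.0], 0.9)]
side [[-0.819 -0.43   0.379  0.079]
 [-0.574  0.631 -0.522  0.661]
 [-0.015 -0.645 -0.764  1.097]
 [ 0.     0.     0.     1.   ]] [443.505   0.    316.822]
furnace [([278.0, 175.0, 376.0, 291.0], 0.76), ([337.0, 177.0, 365.0, 202.0], 0.17)]
bar [([295.0, 175.0, 373.0, 24
[... 272 characters left out ...]
177.0, 372.0, 244.0], 0.89), ([304.0, 196.0, 313.0, 209.0], 0.44)]
well [([281.0, 173.0, 376.0, 290.0], 0.77)]
ring_mandrel [([192.0, 239.0, 251.0, 294.0], 0.65)]
pliers [([335.0, 179.0, 362.0, 201.0], 0.74)]
{'time': 0.9, 'joint_positions': array([ 1.082,  0.332, -0.065,  1.46 ,  0.022,  1.35 , -0.089]), 'joint_vel': array([ 0.001, -0.001, -0.   , -0.   ,  0.002,  0.001, -0.001]), 'joint_torque': array([ -0.   , -62.304,   0.024, -39.013,  -0.061,   0.031,  -0.   ]), 'ee_pos': array([ 0.281, -0.558,  0.223]), 'eef_rot': array([0.973, 0.231, 0.   , 0.   ]), 'ft_force': array([ 0.208, -0.572,  0.453]), 'torque': array([-0.02 , -0.028, -0.003]), 'grip_force': 0.0, 'width': 0.08708538161243486}
```

```bash
python3 - <<'E'
import cv2,numpy as np
a=cv2.imread('pics/top0.png');b=cv2.imread('pics/side0.png')
A=cv2.resize(a[170:370,280:480],None,fx=3,fy=3,interpolation=cv2.INTER_CUBIC)[:, :]
cv2.imwrite('pics/topc.png',A)
cv2.imwrite('pics/sidec.png',cv2.resize(b[165:315,270:470],None,fx=4,fy=4,interpolation=cv2.INTER_CUBIC))
E
```

```text
(no output)
```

View pics/topc.png

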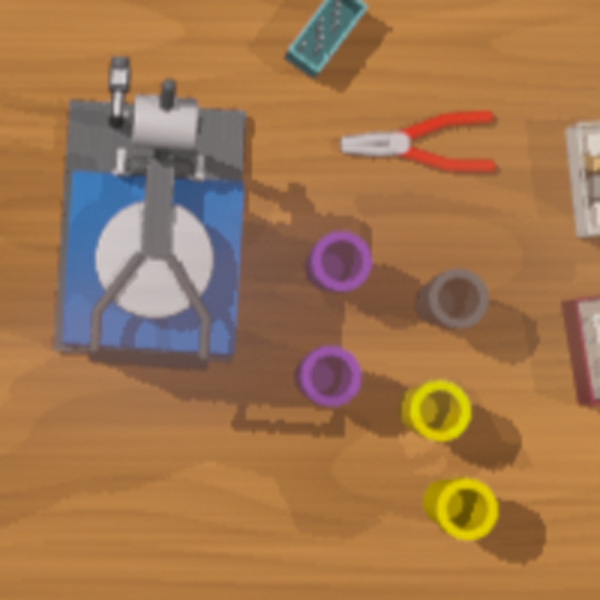

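View pics/sidec.png

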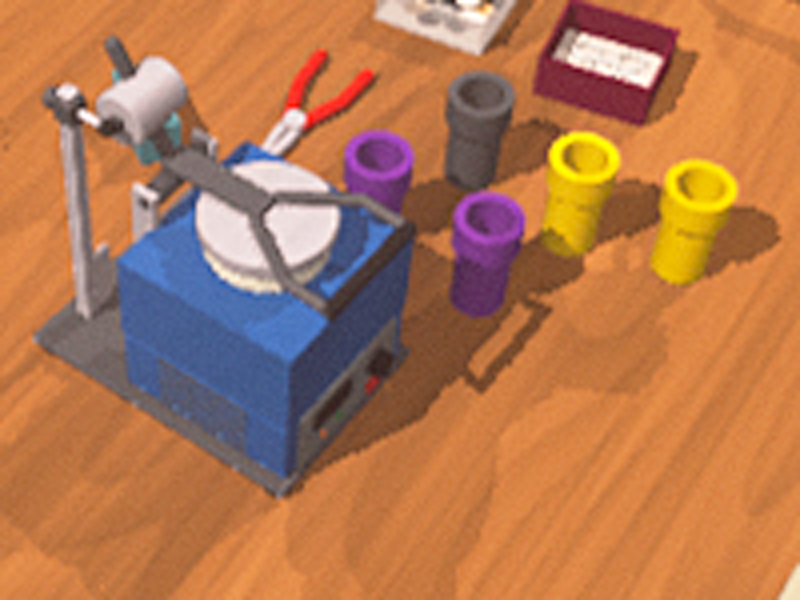

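View pics/top0.png

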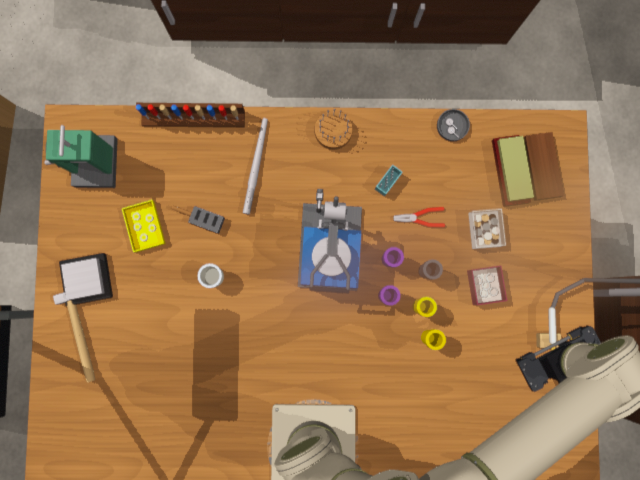

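Top view: the dark grey crucible is at (432,269). Look-alikes are purple at (394,257) and (390,295), yellow at (426,307) and (436,340), and the white spare at (210,276). I choose the grey one; the crop shows it plainly. The furnace faces the robot with its bar at about (312–348,287), and the hinge is away from the robot.

```bash
cat > fit.py <<'E'
from h import *
from scipy.optimize import least_squares
np.set_printoptions(precision=4,suppress=True)
def W(q,P):
    c,s=np.cos(q[2]),np.sin(q[2]);P=np.asarray(P,float)
    return np.array([q[0]+c*P[0]-s*P[1],q[1]+s*P[0]+c*P[1],P[2]])
def fit(obs,q0=(0.6,0,0)):
    f=lambda q:np.concatenate([proj(p,W(q,P))-uv for p,P,uv in obs])
    r=least_squares(f,q0,loss='soft_l1',f_scale=1.5);return r.x,r.fun.reshape(-1,2)
E
python3 - <<'E'
from fit import *
t=snap('top');s=snap('side')
T=lambda x,y:(280+x/3,170+y/3); S=lambda x,y:(270+x/4,165+y/4)
obs=[(t,(-.075,.075,.155),T(57,350)),(t,(-.075,-.075,.155),T(233,355)),
(t,(-.085,.045,.19),T(95,350)),(t,(-.085,-.045,.19),T(205,355)),
(s,(-.075,.075,.155),S(290,362)),(s,(.075,.075,.155),S(118,262)),(s,(-.075,-.075,.155),S(412,240)),
(s,(-.085,.05,.19),S(328,312)),(s,(-.085,-.05,.19),S(410,228))]
q,r=fit(obs);print(q,r)
print('bar',W(q,(-.085,0,.19)))
c1=onz(t,*T(456,298),.096)
print('cruc',c1, proj(s,c1), S(481,97))
for n,u in(('purA',T(340,262)),('purB',T(330,377)),('yA',T(438,410)),('yB',T(467,509))): print(n,onz(t,*u,.096))
E
```

```text
[ 0.518  -0.0382 -0.0413] [[ 0.6991 -2.0684]
 [-0.175  -0.8161]
 [-0.5589  2.1385]
 [-1.6915  2.2667]
 [ 0.3536  0.2029]
 [-0.4276 -0.2524]
 [ 0.3552 -2.9948]
 [-0.1388  0.3457]
 [ 0.0466 -1.4071]]
bar [ 0.4331 -0.0347  0.19  ]
cruc [ 0.4921 -0.3165  0.096 ] [390.2771 187.9201] (390.25, 189.25)
purA [ 0.5236 -0.212   0.096 ]
purB [ 0.4201 -0.2026  0.096 ]
yA [ 0.3915 -0.2993  0.096 ]
yB [ 0.3039 -0.3244  0.096 ]
```

Emit:
{"op": "arm_command", "data": {
  "steps": [
    {"rot": [0,0,5],"slide": [0.005,0.035,0.03],"grip": 1},
    {"rot": [0,0,5],"slide": [0.01,0.045,0.03],"grip": 1},
    {"rot": [0,0,5],"slide": [0.012,0.045,0.02],"grip": 1},
    {"rot": [0,0,5],"slide": [0.012,0.045,0.01],"grip": 1},
    {"rot": [0,0,5],"slide": [0.014,0.045,0.01],"grip": 1},
    {"rot": [0,0,5],"slide": [0.014,0.045,0.01],"grip": 1},
    {"rot": [0,0,5],"slide": [0.014,0.045,0],"grip": 1},
    {"rot": [0,0,5],"slide": [0.014,0.045,0],"grip": 1}
  ],
  "newtons": 8
}}

```text
time: 2.0
ee_pos: [0.376, -0.2069, 0.3329]
eef_rot: [0.835, 0.551, 0.0, 0.0]
ft_force: [1.2, -0.4, 0.8]
width: 0.0869
grip_force: 0.0
```

Emit:
{"op": "arm_command", "data": {
  "steps": [
    {"rot": [0,0,5],"slide": [0.014,0.045,0],"grip": 1},
    {"rot": [0,0,5],"slide": [0.014,0.045,0],"grip": 0.6},
    {"rot": [0,0,5],"slide": [0.014,0.045,0],"grip": 0.4},
    {"rot": [0,0,5],"slide": [0.012,0.035,0],"grip": 0.36},
    {"rot": [0,0,1],"slide": [0.005,0.003,0],"grip": 0.36},
    {"grip": 0.36},
    {"grip": 0.36},
    {"grip": 0.36}
  ]
}}

```text
schema error: expected keys rot, slide, grip
```

```bash
python3 - <<'E'
from fit import *
w=snap('wrist','w1.png');print(np.array(w['pose']))
print([r for r in eyes.look_for('bar',w)][:3])
s=sensors.read_state();print(s['time'],s['ee_pos'],s['eef_rot'],s['joint_positions'],s['width'],s['ft_force'])
E
```

```text
[[ 0.9197 -0.3811 -0.0943  0.4025]
 [-0.3926 -0.892  -0.224  -0.1467]
 [ 0.0013  0.243  -0.97    0.4941]
 [ 0.      0.      0.      1.    ]]
[{'bbox': [289.7, 0.0, 444.7, 61.5], 'conf': 0.61}]
2.1 [ 0.3775 -0.2038  0.3333] [0.8328 0.5536 0.0004 0.0006] [ 0.8165 -0.1295 -0.3796  1.73   -0.048   1.5305  0.0442] 0.08710679756923208 [ 0.1469 -0.047  -0.3127]
```

View pics/w1.png

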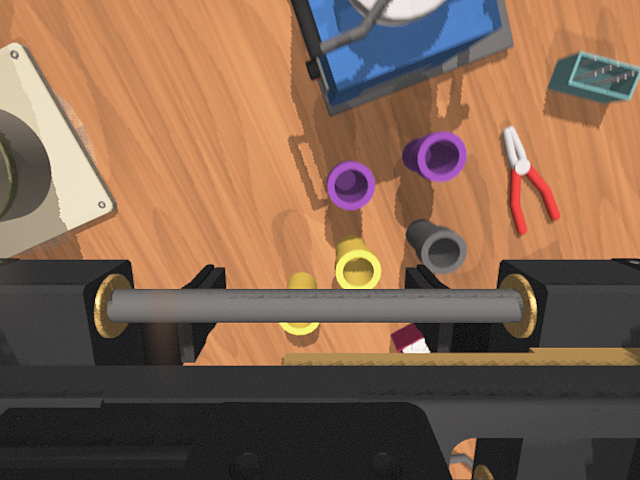

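The wrist view shows the grey crucible at (440,247), the purple pair behind it, and the right end of the bar at (315,65). I'll go on towards the bar.

Emit:
{"op": "arm_command", "data": {
  "steps": [
    {"rot": [0,0,5],"slide": [0.014,0.02,0],"grip": 0.4},
    {"rot": [0,0,5],"slide": [0.014,0.02,0],"grip": 0.36},
    {"rot": [0,0,5],"slide": [0.014,0.02,0],"grip": 0.36},
    {"rot": [0,0,5.4],"slide": [0.014,0.024,0],"grip": 0.36},
    {"rot": [0,0,0],"slide": [0,0,0],"grip": 0.36},
    {"rot": [0,0,0],"slide": [0,0,0],"grip": 0.36},
    {"rot": [0,0,0],"slide": [0,0,0],"grip": 0.36},
    {"rot": [0,0,0],"slide": [0,0,0],"grip": 0.36}
  ],
  "newtons": 8
}}

```text
time: 3.1
ee_pos: [0.4316, -0.1249, 0.3326]
eef_rot: [0.725, 0.689, 0.0, 0.0]
ft_force: [0.6, 0.2, -0.3]
width: 0.0314
grip_force: 0.0
```

```bash
python3 - <<'E'
from fit import *
w=snap('wrist','w2.png');print(np.array(w['pose']))
print([r for r in eyes.look_for('bar',w)][:3])
import pickle;pickle.dump(w,open('w2.pkl','wb'))
q=(.518,-.0382,-.0413)
for P in((-.085,.05,.19),(-.085,-.05,.19),(-.075,.075,.155),(-.075,-.075,.155),(.075,-.075,.155)):print(P,proj(w,W(q,P)))
s=sensors.read_state();print(s['time'],s['ee_pos'],s['eef_rot'],s['width'],s['ft_force'])
E
```

```text
[[ 0.9987 -0.0498 -0.0121  0.4356]
 [-0.0513 -0.9688 -0.2425 -0.0596]
 [ 0.0004  0.2428 -0.9701  0.4938]
 [ 0.      0.      0.      1.    ]]
[{'bbox': [302.2, 48.9, 639.0, 178.5], 'conf': 0.63}]
(-0.085, 0.05, 0.19) [309.3073  47.6469]
(-0.085, -0.05, 0.19) [310.9453 177.205 ]
(-0.075, 0.075, 0.155) [321.1742  26.5336]
(-0.075, -0.075, 0.155) [322.0745 200.3174]
(0.075, -0.075, 0.155) [478.372  198.7533]
3.2 [ 0.4316 -0.1248  0.3326] [0.7251 0.6886 0.     0.0001] 0.031476121680028044 [ 0.1368  0.9116 -0.0308]
```

View pics/w2.png

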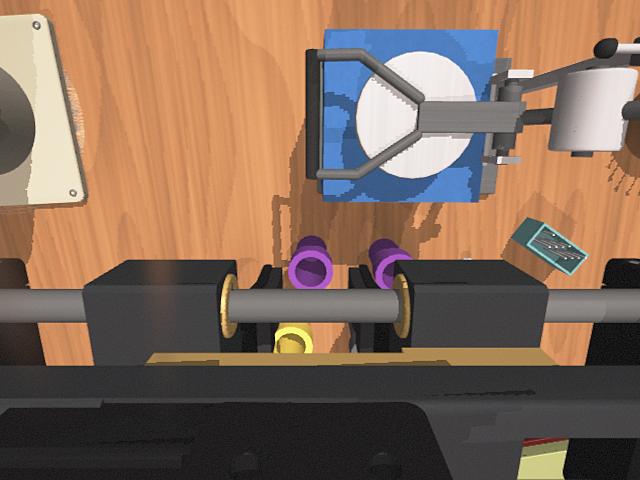

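The bar runs from (312,49) to (312,178) and the housing's front corners are at (324,30) and (322,200). This agrees with the model to about 2 px. I'll refit.

```bash
python3 - <<'E'
from fit import *
import pickle
w=pickle.load(open('w2.pkl','rb'));s=snap('side')
im=w['pixels'].astype(int)
for v in(70,100,130,160):
    print(v,[tuple(im[v,u]) for u in range(300,330,3)])
S=lambda x,y:(270+x/4,165+y/4)
obs=[(w,(-.085,.05,.19),(312.3,49)),(w,(-.085,-.05,.19),(312.3,179)),(w,(-.075,.075,.155),(324,30)),(w,(-.075,-.075,.155),(322,201)),
(s,(-.075,.075,.155),S(290,362)),(s,(.075,.075,.155),S(118,262)),(s,(-.085,.05,.19),S(328,312))]
q,r=fit(obs);print(q,r);print('bar',W(q,(-.085,0,.19)),'hinge',W(q,(.08,0,.178)))
E
```

```text
70 [(np.int64(225), np.int64(154), np.int64(102)), (np.int64(235), np.int64(169), np.int64(112)), (np.int64(17), np.int64(25), np.int64(32)), (np.int64(60), np.int64(58), np.int64(56)), (np.int64(55), np.int64(53), np.int64(51)), (np.int64(52), np.int64(53), np.int64(48)), (np.int64(48), np.int64(45), np.int64(44)), (np.int64(146), np.int64(143), np.int64(135)), (np.int64(68), np.int64(111), np.int64(172)), (np.int64(88), np.int64(142), np.int64(213))]
100 [(np.int64(226), np.int64(159), np.int64(107)), (np.int64(235), np.int64(165), np.int64(110)), (np.int64(24), np.int64(29), np.int64(36)), (np.int64(56), np.int64(54), np.int64(55)), (np.int64(58), np.int64(57), np.int64(55)), (np.int64(62), np.int64(60), np.int64(55)), (np.int64(51), np.int64(48), np.int64(49)), (np.int64(141), np.int64(138), np.int64(130)), (np.int64(43), np.int64(71), np.int64(108)), (np.int64(58), np.int64(91), np.int64(140))]
130 [(np.int64(188), np.int64(124), np.int64(83)), (np.int64(160), np.int64(109), np.int64(72)), (np.int64(30), np.int64(37), np.int64(38)), (np.int64(63), np.int64(59), np.int64(55)), (n
[... 246 characters left out ...]
(129), np.int64(191))]
160 [(np.int64(157), np.int64(106), np.int64(72)), (np.int64(161), np.int64(109), np.int64(74)), (np.int64(31), np.int64(37), np.int64(40)), (np.int64(61), np.int64(61), np.int64(57)), (np.int64(63), np.int64(61), np.int64(59)), (np.int64(61), np.int64(58), np.int64(57)), (np.int64(39), np.int64(37), np.int64(37)), (np.int64(107), np.int64(106), np.int64(103)), (np.int64(88), np.int64(144), np.int64(217)), (np.int64(86), np.int64(136), np.int64(207))]
[ 0.5193 -0.0406 -0.0536] [[-0.4005  0.5168]
 [-0.418  -0.2092]
 [-0.1266 -1.5878]
 [ 0.5719  0.8231]
 [-0.0439 -0.5594]
 [-0.3333 -1.3399]
 [-0.4862 -0.3274]]
bar [ 0.4344 -0.0361  0.19  ] hinge [ 0.5992 -0.0449  0.178 ]
```

Emit:
{"op": "arm_command", "data": {
  "steps": [
    {"rot": [0,0,0],"slide": [0.003,0.045,0],"grip": 0.34},
    {"rot": [0,0,0],"slide": [0,0.044,0],"grip": 0.34},
    {"rot": [0,0,0],"slide": [0,0,-0.02],"grip": 0.34},
    {"rot": [0,0,0],"slide": [0,0,-0.025],"grip": 0.34},
    {"rot": [0,0,0],"slide": [0,0,-0.025],"grip": 0.34},
    {"rot": [0,0,0],"slide": [0,0,-0.02],"grip": 0.34},
    {"rot": [0,0,0],"slide": [0,0,-0.015],"grip": 0.34},
    {"rot": [0,0,0],"slide": [0,0,0],"grip": 0.34}
  ]
}}

```text
time: 4.25
ee_pos: [0.4343, -0.0355, 0.227]
eef_rot: [0.725, 0.689, -0.0, -0.001]
ft_force: [-0.3, 0.0, 0.4]
width: 0.0295
grip_force: 0.0
```

```bash
python3 - <<'E'
from fit import *
w=snap('wrist','w3.png')
s=sensors.read_state();print(s['time'],s['ee_pos'],s['eef_rot'],s['width'],s['ft_force'])
print(proj(w,s['ee_pos']),proj(w,(.4344,-.036,.19)))
E
```

```text
4.3 [ 0.4348 -0.0355  0.2278] [ 0.7249  0.6889  0.     -0.0001] 0.02948340903373225 [0.4381 0.5988 0.6084]
[314.4088 286.0783] [314.0089 262.4152]
```

View pics/w3.png

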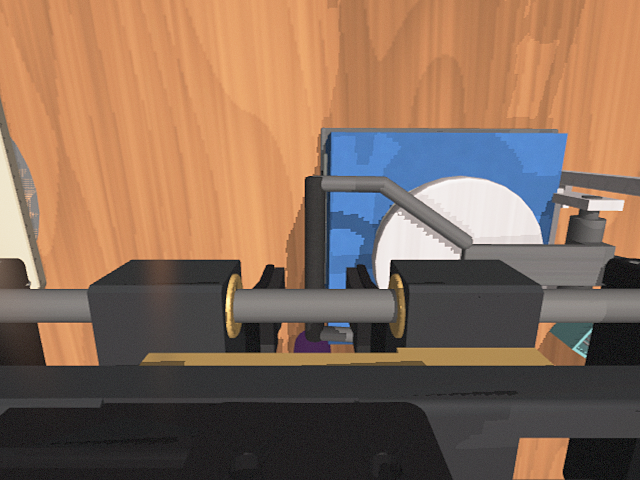

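Fingers straddle the bar evenly: bar at columns 305–323, finger insides at 283 and 347. I'll go down and close softly.

Emit:
{"op": "arm_command", "data": {
  "steps": [
    {"rot": [0,0,0],"slide": [0,0,-0.02],"grip": 0.34},
    {"rot": [0,0,0],"slide": [0,0,-0.02],"grip": 0.34},
    {"rot": [0,0,0],"slide": [0,0,-0.012],"grip": 0.34},
    {"rot": [0,0,0],"slide": [0,0,-0.005],"grip": 0.34},
    {"rot": [0,0,0],"slide": [0,0,0],"grip": 0.26},
    {"rot": [0,0,0],"slide": [0,0,0],"grip": 0.2},
    {"rot": [0,0,0],"slide": [0,0,0],"grip": 0.16},
    {"rot": [0,0,0],"slide": [0,0,0],"grip": 0.14}
  ],
  "newtons": 8
}}

```text
time: 5.3
ee_pos: [0.4348, -0.0355, 0.1708]
eef_rot: [0.725, 0.689, 0.0, 0.0]
ft_force: [-2.3, 0.1, 1.6]
width: 0.0131
grip_force: 1.4
```

Emit:
{"op": "arm_command", "data": {
  "steps": [
    {"rot": [0,0,0],"slide": [0,0,0],"grip": 0.12},
    {"rot": [0,0,0],"slide": [0,0,0],"grip": 0.1},
    {"rot": [0,0,0],"slide": [0,0,0],"grip": 0.08},
    {"rot": [0,0,0],"slide": [0,0,0],"grip": 0.05},
    {"rot": [0,0,0],"slide": [0,0,0],"grip": 0.05},
    {"rot": [0,0,0],"slide": [0,0,0],"grip": 0.05},
    {"rot": [0,0,0],"slide": [0,0,0],"grip": 0.05},
    {"rot": [0,0,0],"slide": [0,0,0],"grip": 0.05}
  ],
  "newtons": 8
}}

```text
time: 6.3
ee_pos: [0.434, -0.0354, 0.1707]
eef_rot: [0.725, 0.689, -0.001, -0.0]
ft_force: [-5.7, 1.5, 5.0]
width: 0.0118
grip_force: 8.0
```

Emit:
{"op": "arm_command", "data": {
  "steps": [
    {"rot": [0,0,0],"slide": [-0.001,0,0.001],"grip": 0.05},
    {"rot": [0,0,0],"slide": [0,0,0],"grip": 0.05},
    {"rot": [0,0,0],"slide": [0,0,0],"grip": 0.05},
    {"rot": [0,0,0],"slide": [0,0,0],"grip": 0.05},
    {"rot": [0,0,0],"slide": [0,0,0],"grip": 0.05},
    {"rot": [0,0,0],"slide": [0,0,0],"grip": 0.05},
    {"rot": [0,0,0],"slide": [0,0,0],"grip": 0.05},
    {"rot": [0,0,0],"slide": [0,0,0],"grip": 0.05}
  ],
  "newtons": 6
}}

```text
time: 7.3
ee_pos: [0.434, -0.0354, 0.1717]
eef_rot: [0.725, 0.689, 0.0, 0.0]
ft_force: [4.6, 0.0, -3.5]
width: 0.0116
grip_force: 6.0
```

```bash
python3 - <<'E'
import numpy as np
R=.165;f=lambda t:np.array([-R*np.cos(t+.0727),R*np.sin(t+.0727)])
ts=[0,.01,.02,.03,.04,.05,.06,.07,.08]
g=lambda ts:[print('%.2f'%b,np.round((f(b)-f(a))*1e3*[.9986,1],1),'y %.2f'%((f(b)-f(a))[0]*-53.6)) for a,b in zip(ts,ts[1:])]
g(ts);print();g(np.arange(.08,2.0,.04))
E
```

```text
0.01 [0.1 1.6] y -0.01
0.02 [0.1 1.6] y -0.01
0.03 [0.2 1.6] y -0.01
0.04 [0.2 1.6] y -0.01
0.05 [0.2 1.6] y -0.01
0.06 [0.2 1.6] y -0.01
0.07 [0.2 1.6] y -0.01
0.08 [0.2 1.6] y -0.01

0.12 [1.1 6.5] y -0.06
0.16 [1.4 6.5] y -0.07
0.20 [1.6 6.4] y -0.09
0.24 [1.9 6.3] y -0.10
0.28 [2.2 6.2] y -0.12
0.32 [2.4 6.1] y -0.13
0.36 [2.6 6. ] y -0.14
0.40 [2.9 5.9] y -0.15
0.44 [3.1 5.8] y -0.17
0.48 [3.3 5.7] y -0.18
0.52 [3.6 5.5] y -0.19
0.56 [3.8 5.4] y -0.20
0.60 [4.  5.2] y -0.21
0.64 [4.2 5.1] y -0.23
0.68 [4.4 4.9] y -0.24
0.72 [4.6 4.7] y -0.25
0.76 [4.8 4.5] y -0.26
0.80 [5.  4.3] y -0.27
0.84 [5.1 4.1] y -0.28
0.88 [5.3 3.9] y -0.28
0.92 [5.4 3.7] y -0.29
0.96 [5.6 3.5] y -0.30
1.00 [5.7 3.3] y -0.31
1.04 [5.9 3. ] y -0.31
1.08 [6.  2.8] y -0.32
1.12 [6.1 2.6] y -0.33
1.16 [6.2 2.3] y -0.33
1.20 [6.3 2.1] y -0.34
1.24 [6.3 1.8] y -0.34
1.28 [6.4 1.6] y -0.34
1.32 [6.5 1.3] y -0.35
1.36 [6.5 1. ] y -0.35
1.40 [6.5 0.8] y -0.35
1.44 [6.6 0.5] y -0.35
1.48 [6.6 0.3] y -0.35
1.52 [ 6.6 -0. ] y -0.35
1.56 [ 6.6 -0.3] y -0.35
1.60 [ 6.6 -0.5] y -0.35
1.64 [ 6.5 -0.8] y -0.35
1.68 [ 6.5 -1.1] y -0.35
1.72 [ 6.5 -1.3] y -0.35
1.76 [ 6.4 -1.6] y -0.34
1.80 [ 6.3 -1.8] y -0.34
1.84 [ 6.3 -2.1] y -0.34
1.88 [ 6.2 -2.3] y -0.33
1.92 [ 6.1 -2.6] y -0.33
1.96 [ 6.  -2.8] y -0.32
```

Emit:
{"op": "arm_command", "data": {
  "steps": [
    {"rot": [0,0,0],"slide": [0.0005,0,0.0015],"grip": 0.05},
    {"rot": [0,0,0],"slide": [0.0001,0,0.0015],"grip": 0.05},
    {"rot": [0,0,0],"slide": [0.0002,0,0.0015],"grip": 0.05},
    {"rot": [0,0,0],"slide": [0.0002,0,0.0015],"grip": 0.05},
    {"rot": [0,0,0],"slide": [0.0002,0,0.0015],"grip": 0.05},
    {"rot": [0,0,0],"slide": [0.0002,0,0.0015],"grip": 0.05},
    {"rot": [0,0,0],"slide": [0,0,0],"grip": 0.05},
    {"rot": [0,0,0],"slide": [0,0,0],"grip": 0.05}
  ],
  "newtons": 7
}}

```text
time: 8.3
ee_pos: [0.4349, -0.0355, 0.1805]
eef_rot: [0.725, 0.689, -0.0, -0.0]
ft_force: [1.4, -0.2, -2.3]
width: 0.0115
grip_force: 7.0
```

Emit:
{"op": "arm_command", "data": {
  "steps": [
    {"rot": [0,0,0],"slide": [0.0007,0,0.0041],"grip": 0.05},
    {"rot": [0,0,0],"slide": [0.0007,0,0.0041],"grip": 0.05},
    {"rot": [0,0,0],"slide": [0.0008,-0.0001,0.004],"grip": 0.05},
    {"rot": [0,0,0],"slide": [0.0009,0,0.004],"grip": 0.05},
    {"rot": [0,0,0],"slide": [0.001,-0.0001,0.004],"grip": 0.05},
    {"rot": [0,0,0],"slide": [0.0011,0,0.004],"grip": 0.05},
    {"rot": [0,0,0],"slide": [0.0012,-0.0001,0.0039],"grip": 0.05},
    {"rot": [0,0,0],"slide": [0.0013,-0.0001,0.0039],"grip": 0.05}
  ]
}}

```text
time: 9.3
ee_pos: [0.4421, -0.0359, 0.2127]
eef_rot: [0.725, 0.689, -0.001, -0.001]
ft_force: [-6.8, 0.4, -0.4]
width: 0.0117
grip_force: 7.0
```

Emit:
{"op": "arm_command", "data": {
  "steps": [
    {"rot": [0,0,0],"slide": [-0.0006,0,0.001],"grip": 0.05},
    {"rot": [0,0,0],"slide": [0,0,0.002],"grip": 0.05},
    {"rot": [0,0,0],"slide": [0.0006,0,0.002],"grip": 0.05},
    {"rot": [0,0,0],"slide": [0.0007,0,0.002],"grip": 0.05},
    {"rot": [0,0,0],"slide": [0.0007,-0.0001,0.002],"grip": 0.05},
    {"rot": [0,0,0],"slide": [0,0,0],"grip": 0.05},
    {"rot": [0,0,0],"slide": [0,0,0],"grip": 0.05},
    {"rot": [0,0,0],"slide": [0,0,0],"grip": 0.05}
  ]
}}

```text
time: 10.3
ee_pos: [0.4456, -0.036, 0.2221]
eef_rot: [0.725, 0.689, 0.001, 0.001]
ft_force: [7.7, -0.7, -4.9]
width: 0.0117
grip_force: 7.0
```

```bash
python3 - <<'E'
from fit import *
s=snap('side','s4.png');im=s['pixels'];cv2.imwrite('pics/s4c.png',cv2.resize(im[130:300,260:420,::-1],None,fx=3.5,fy=3.5,interpolation=cv2.INTER_CUBIC))
for i in range(4):
    st=sensors.read_state();print(st['time'],st['ee_pos'],st['ft_force'])
    if i<3: snap('side')
E
```

```text
10.35 [ 0.4456 -0.036   0.2221] [ 6.4536 -1.7192 -4.6911]
10.4 [ 0.4456 -0.036   0.2221] [ 6.6571 -2.6303 -5.3028]
10.45 [ 0.4456 -0.036   0.2221] [ 6.6431 -1.7942 -4.4534]
10.5 [ 0.4456 -0.036   0.2221] [ 6.5897 -1.114  -5.6293]
```

View pics/s4c.png

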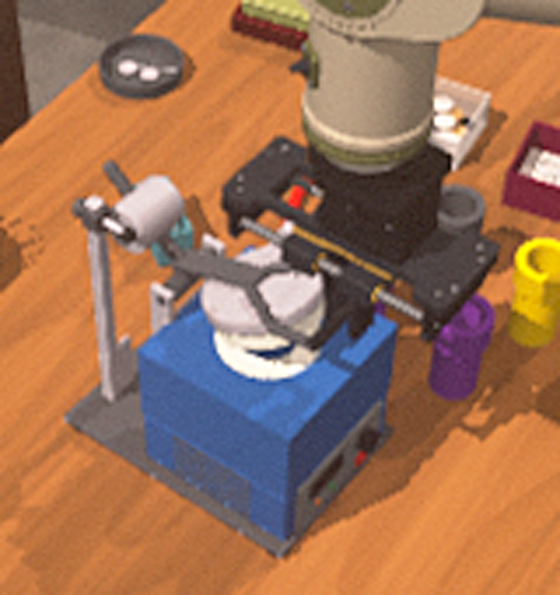

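Lid is about 0.3 rad up in the fingers. The radial pull is 8 N, so I bring x in by 1.2 mm and follow the true arc.

Emit:
{"op": "arm_command", "data": {
  "steps": [
    {"rot": [0,0,0],"slide": [0.0012,0,0],"grip": 0.05},
    {"rot": [0,0,0],"slide": [0.0016,-0.0001,0.0038],"grip": 0.05},
    {"rot": [0,0,0],"slide": [0.0017,-0.0001,0.0038],"grip": 0.05},
    {"rot": [0,0,0],"slide": [0.0018,-0.0001,0.0037],"grip": 0.05},
    {"rot": [0,0,0],"slide": [0.0019,-0.0001,0.0037],"grip": 0.05},
    {"rot": [0,0,0],"slide": [0.002,-0.0001,0.0036],"grip": 0.05},
    {"rot": [0,0,0],"slide": [0,0,0],"grip": 0.05},
    {"rot": [0,0,0],"slide": [0,0,0],"grip": 0.05}
  ]
}}

```text
time: 11.5
ee_pos: [0.454, -0.0365, 0.2404]
eef_rot: [0.725, 0.689, -0.0, -0.0]
ft_force: [-6.9, -1.4, 0.9]
width: 0.0117
grip_force: 7.0
```

```bash
cat > st.py <<'E'
from fit import *
F=[]
for i in range(3):
    snap('side');st=sensors.read_state();F.append(st['ft_force'])
f=np.mean(F,0);x,y,z=st['ee_pos']
ph1=np.arcsin(np.clip((z+.019-.178)/.165,-1,1));c=.99736-(x-.43405)/.165/.9986
ph2=np.arccos(np.clip(c,-1,1))
if ph2>1.35: ph1=np.pi-ph1 if ph2>np.pi/2 else ph1
ph=ph2
print(st['time'],st['ee_pos'],f,'phi z,x',round(ph1,3),round(ph2,3),'rad(pull out+)',f[0]*np.cos(ph)-f[2]*np.sin(ph),'tan',f[0]*np.sin(ph)+f[2]*np.cos(ph),'w',st['width'])
E
python3 st.py
```

```text
11.65 [ 0.454  -0.0365  0.2403] [-5.9519 -1.41    1.1333] phi z,x 0.515 0.503 rad(pull out+) -5.761707237586705 tan -1.874097884260653 w 0.011990253176033049
```

Emit:
{"op": "arm_command", "data": {
  "steps": [
    {"rot": [0,0,0],"slide": [0.0016,-0.0001,0.0037],"grip": 0.05},
    {"rot": [0,0,0],"slide": [0.0021,-0.0001,0.0035],"grip": 0.05},
    {"rot": [0,0,0],"slide": [0.0022,-0.0001,0.0035],"grip": 0.05},
    {"rot": [0,0,0],"slide": [0.0023,-0.0001,0.0034],"grip": 0.05},
    {"rot": [0,0,0],"slide": [0.0024,-0.0001,0.0034],"grip": 0.05},
    {"rot": [0,0,0],"slide": [0.0025,-0.0001,0.0033],"grip": 0.05},
    {"rot": [0,0,0],"slide": [0.0025,-0.0001,0.0032],"grip": 0.05},
    {"rot": [0,0,0],"slide": [0,0,0],"grip": 0.05}
  ]
}}

```text
time: 12.65
ee_pos: [0.4698, -0.0373, 0.265]
eef_rot: [0.725, 0.689, -0.0, -0.0]
ft_force: [-8.2, -1.4, 6.1]
width: 0.0115
grip_force: 7.0
```

```bash
python3 st.py
```

```text
12.8 [ 0.4697 -0.0373  0.2648] [-8.9625 -1.7901  5.3575] phi z,x 0.696 0.674 rad(pull out+) -10.345766211488796 tan -1.4122536826799212 w 0.01170735968710649
```

Emit:
{"op": "arm_command", "data": {
  "steps": [
    {"rot": [0,0,0],"slide": [-0.0007,0,0.0006],"grip": 0.05},
    {"rot": [0,0,0],"slide": [0.0031,-0.0002,0.0039],"grip": 0.05},
    {"rot": [0,0,0],"slide": [0.0032,-0.0001,0.0038],"grip": 0.05},
    {"rot": [0,0,0],"slide": [0.0033,-0.0002,0.0037],"grip": 0.05},
    {"rot": [0,0,0],"slide": [0.0034,-0.0001,0.0036],"grip": 0.05},
    {"rot": [0,0,0],"slide": [0.0035,-0.0002,0.0035],"grip": 0.05},
    {"rot": [0,0,0],"slide": [0,0,0],"grip": 0.05},
    {"rot": [0,0,0],"slide": [0,0,0],"grip": 0.05}
  ]
}}

```text
time: 13.8
ee_pos: [0.4858, -0.0381, 0.2833]
eef_rot: [0.725, 0.689, -0.0, 0.0]
ft_force: [-1.7, -4.3, 0.1]
width: 0.0114
grip_force: 7.0
```

```bash
python3 st.py
```

```text
13.95 [ 0.4857 -0.0381  0.2832] [-1.7515 -4.0954  0.3105] phi z,x 0.852 0.818 rad(pull out+) -1.4241322746297798 tan -1.0658128900515544 w 0.011896951868827606
```

Emit:
{"op": "arm_command", "data": {
  "steps": [
    {"rot": [0,0,0],"slide": [0.0036,-0.0005,0.0035],"grip": 0.05},
    {"rot": [0,0,0],"slide": [0.0037,-0.0003,0.0033],"grip": 0.05},
    {"rot": [0,0,0],"slide": [0.0038,-0.0003,0.0032],"grip": 0.05},
    {"rot": [0,0,0],"slide": [0.0039,-0.0003,0.003],"grip": 0.05},
    {"rot": [0,0,0],"slide": [0.004,-0.0003,0.0029],"grip": 0.05},
    {"rot": [0,0,0],"slide": [0.0041,-0.0003,0.0028],"grip": 0.05},
    {"rot": [0,0,0],"slide": [0,0,0],"grip": 0.05},
    {"rot": [0,0,0],"slide": [0,0,0],"grip": 0.05}
  ]
}}

```text
time: 14.95
ee_pos: [0.5089, -0.0395, 0.3021]
eef_rot: [0.725, 0.689, 0.0, -0.0]
ft_force: [-3.5, 0.0, 5.1]
width: 0.0112
grip_force: 7.0
```

```bash
python3 st.py
```

```text
15.1 [ 0.5089 -0.0396  0.302 ] [-2.8872  1.3182  4.5422] phi z,x 1.049 0.996 rad(pull out+) -5.381933020633568 tan 0.044151441895239785 w 0.011670587307692491
```

Emit:
{"op": "arm_command", "data": {
  "steps": [
    {"rot": [0,0,0],"slide": [0.0038,-0.0002,0.0032],"grip": 0.05},
    {"rot": [0,0,0],"slide": [0.0042,-0.0002,0.0027],"grip": 0.05},
    {"rot": [0,0,0],"slide": [0.0043,-0.0002,0.0026],"grip": 0.05},
    {"rot": [0,0,0],"slide": [0.0044,-0.0002,0.0024],"grip": 0.05},
    {"rot": [0,0,0],"slide": [0.0044,-0.0002,0.0023],"grip": 0.05},
    {"rot": [0,0,0],"slide": [0.0045,-0.0002,0.0021],"grip": 0.05},
    {"rot": [0,0,0],"slide": [0,0,0],"grip": 0.05},
    {"rot": [0,0,0],"slide": [0,0,0],"grip": 0.05}
  ]
}}

```text
time: 16.1
ee_pos: [0.5346, -0.0411, 0.317]
eef_rot: [0.725, 0.689, 0.0, -0.0]
ft_force: [3.3, 1.2, -9.1]
width: 0.0116
grip_force: 7.0
```

```bash
python3 st.py
```

```text
16.25 [ 0.5345 -0.0411  0.317 ] [ 4.9947  2.2739 -8.8236] phi z,x 1.278 1.173 rad(pull out+) 10.070001329519954 tan 1.1825900520688797 w 0.01169124905581106
```

Emit:
{"op": "arm_command", "data": {
  "steps": [
    {"rot": [0,0,0],"slide": [0,0,-0.001],"grip": 0.05},
    {"rot": [0,0,0],"slide": [0.0046,-0.0003,0.0016],"grip": 0.05},
    {"rot": [0,0,0],"slide": [0.0047,-0.0003,0.0015],"grip": 0.05},
    {"rot": [0,0,0],"slide": [0.0047,-0.0003,0.0013],"grip": 0.05},
    {"rot": [0,0,0],"slide": [0.0048,-0.0003,0.0012],"grip": 0.05},
    {"rot": [0,0,0],"slide": [0.0048,-0.0003,0.0011],"grip": 0.05},
    {"rot": [0,0,0],"slide": [0,0,0],"grip": 0.05},
    {"rot": [0,0,0],"slide": [0,0,0],"grip": 0.05}
  ],
  "newtons": 4.5
}}

```text
time: 17.25
ee_pos: [0.5589, -0.0426, 0.3239]
eef_rot: [0.725, 0.689, 0.001, 0.001]
ft_force: [-0.8, 1.8, 6.4]
width: 0.0116
grip_force: 4.5
```

```bash
python3 st.py
```

```text
17.4 [ 0.5588 -0.0426  0.3239] [0.6926 2.5383 6.3015] phi z,x 1.542 1.328 rad(pull out+) -5.950919397395182 tan 2.1851357555281545 w 0.01180770398185037
```

Emit:
{"op": "arm_command", "data": {
  "steps": [
    {"rot": [0,0,0],"slide": [0.0048,-0.0001,0.0017],"grip": 0.05},
    {"rot": [0,0,0],"slide": [0.0048,-0.0002,0.001],"grip": 0.05},
    {"rot": [0,0,0],"slide": [0.0049,-0.0001,0.0008],"grip": 0.05},
    {"rot": [0,0,0],"slide": [0.0049,-0.0002,0.0007],"grip": 0.05},
    {"rot": [0,0,0],"slide": [0.0049,-0.0001,0.0006],"grip": 0.05},
    {"rot": [0,0,0],"slide": [0.0049,-0.0002,0.0004],"grip": 0.05},
    {"rot": [0,0,0],"slide": [0,0,0],"grip": 0.05},
    {"rot": [0,0,0],"slide": [0,0,0],"grip": 0.05}
  ]
}}

```text
time: 18.4
ee_pos: [0.5872, -0.044, 0.3277]
eef_rot: [0.725, 0.689, -0.0, -0.0]
ft_force: [1.2, -1.9, -3.6]
width: 0.0118
grip_force: 4.5
```

```bash
python3 st.py
```

```text
18.55 [ 0.5871 -0.0439  0.3277] [ 2.0594 -1.9961 -5.1289] phi z,x 1.571 1.502 rad(pull out+) 5.258197414970669 tan 1.702301950229925 w 0.011720075884589325
```

Emit:
{"op": "arm_command", "data": {
  "steps": [
    {"rot": [0,0,0],"slide": [0.0049,-0.0003,-0.0004],"grip": 0.05},
    {"rot": [0,0,0],"slide": [0.0049,-0.0003,0],"grip": 0.05},
    {"rot": [0,0,0],"slide": [0.0049,-0.0003,-0.0001],"grip": 0.05},
    {"rot": [0,0,0],"slide": [0.0049,-0.0003,-0.0002],"grip": 0.05},
    {"rot": [0,0,0],"slide": [0.003,-0.0002,-0.0002],"grip": 0.05},
    {"rot": [0,0,0],"slide": [0.003,-0.0002,-0.0003],"grip": 0.05},
    {"rot": [0,0,0],"slide": [0.003,-0.0002,-0.0003],"grip": 0.05},
    {"rot": [0,0,0],"slide": [0,0,0],"grip": 0.05}
  ]
}}

```text
time: 19.55
ee_pos: [0.6161, -0.0453, 0.3266]
eef_rot: [0.725, 0.689, 0.0, -0.0]
ft_force: [1.8, -2.5, -1.2]
width: 0.0117
grip_force: 4.5
```

```bash
python3 st.py
```

```text
19.7 [ 0.6159 -0.0453  0.3266] [ 1.985 -2.929 -1.468] phi z,x 1.571 1.677 rad(pull out+) 1.2490190221270692 tan 2.129623678276957 w 0.011802713552176592
```

Emit:
{"op": "arm_command", "data": {
  "steps": [
    {"rot": [0,0,0],"slide": [0,-0.0003,0],"grip": 0.145},
    {"rot": [0,0,0],"slide": [-0.001,0,0],"grip": 0.165},
    {"rot": [0,0,0],"slide": [-0.001,0,0],"grip": 0.19},
    {"rot": [0,0,0],"slide": [-0.001,0,0],"grip": 0.215},
    {"rot": [0,0,0],"slide": [-0.001,0,0],"grip": 0.24},
    {"rot": [0,0,0],"slide": [-0.001,0,0],"grip": 0.265},
    {"rot": [0,0,0],"slide": [-0.001,0,0],"grip": 0.285},
    {"rot": [0,0,0],"slide": [0,0,0],"grip": 0.285}
  ]
}}

```text
time: 20.7
ee_pos: [0.6099, -0.0455, 0.3268]
eef_rot: [0.725, 0.689, 0.0, 0.0]
ft_force: [2.4, 2.3, 0.2]
width: 0.0243
grip_force: 1.1
```

```bash
python3 st.py
```

```text
20.85 [ 0.61   -0.0455  0.3268] [2.4631 2.2552 0.1987] phi z,x 1.571 1.641 rad(pull out+) -0.37177477507305934 tan 2.442927317627997 w 0.024884678473276734
```

Emit:
{"op": "arm_command", "data": {
  "steps": [
    {"rot": [0,0,0],"slide": [0.002,-0.0002,-0.0002],"grip": 0.285},
    {"rot": [0,0,0],"slide": [0.002,-0.0001,-0.0002],"grip": 0.285},
    {"rot": [0,0,0],"slide": [0.002,-0.0001,-0.0003],"grip": 0.285},
    {"rot": [0,0,0],"slide": [0.002,-0.0001,-0.0003],"grip": 0.285},
    {"rot": [0,0,0],"slide": [0.001,-0.0001,-0.0002],"grip": 0.285},
    {"rot": [0,0,0],"slide": [0,0,0],"grip": 0.285},
    {"rot": [0,0,0],"slide": [0,0,0],"grip": 0.285},
    {"rot": [0,0,0],"slide": [0,0,0],"grip": 0.285}
  ]
}}

```text
time: 21.85
ee_pos: [0.6189, -0.0463, 0.3254]
eef_rot: [0.725, 0.689, -0.0, 0.0]
ft_force: [2.5, 2.3, -1.4]
width: 0.0246
grip_force: 1.1
```

```bash
python3 st.py
```

```text
22.0 [ 0.6189 -0.0463  0.3255] [ 1.741   1.057  -1.4165] phi z,x 1.571 1.696 rad(pull out+) 1.1888052113523075 tan 1.9036992931243069 w 0.024838421374853824
```

Emit:
{"op": "arm_command", "data": {
  "steps": [
    {"rot": [0,0,0],"slide": [0.002,-0.0001,-0.0004],"grip": 0.285},
    {"rot": [0,0,0],"slide": [0.002,-0.0001,-0.0004],"grip": 0.285},
    {"rot": [0,0,0],"slide": [0.002,-0.0001,-0.0004],"grip": 0.285},
    {"rot": [0,0,0],"slide": [0.002,-0.0001,-0.0004],"grip": 0.285},
    {"rot": [0,0,0],"slide": [0.001,-0.0001,-0.0002],"grip": 0.285},
    {"rot": [0,0,0],"slide": [0,0,0],"grip": 0.285},
    {"rot": [0,0,0],"slide": [0,0,0],"grip": 0.285},
    {"rot": [0,0,0],"slide": [0,0,0],"grip": 0.285}
  ]
}}

```text
time: 23.0
ee_pos: [0.6279, -0.0468, 0.3237]
eef_rot: [0.725, 0.689, -0.0, 0.0]
ft_force: [2.6, 0.2, -1.8]
width: 0.0247
grip_force: 1.1
```

```bash
python3 st.py
```

```text
23.15 [ 0.6279 -0.0468  0.3237] [ 2.225  -0.3461 -2.4922] phi z,x 1.63 1.751 rad(pull out+) 2.0535493066301216 tan 2.6352576316570078 w 0.024867222805729384
```

Emit:
{"op": "arm_command", "data": {
  "steps": [
    {"rot": [0,0,0],"slide": [0.002,-0.0001,-0.0008],"grip": 0.285},
    {"rot": [0,0,0],"slide": [0.002,-0.0001,-0.0006],"grip": 0.285},
    {"rot": [0,0,0],"slide": [0.002,-0.0001,-0.0005],"grip": 0.285},
    {"rot": [0,0,0],"slide": [0.002,-0.0001,-0.0005],"grip": 0.285},
    {"rot": [0,0,0],"slide": [0.001,-0.0001,-0.0003],"grip": 0.285},
    {"rot": [0,0,0],"slide": [0,0,0],"grip": 0.285},
    {"rot": [0,0,0],"slide": [0,0,0],"grip": 0.285},
    {"rot": [0,0,0],"slide": [0,0,0],"grip": 0.285}
  ]
}}

```text
time: 24.15
ee_pos: [0.6369, -0.0472, 0.321]
eef_rot: [0.725, 0.689, 0.0, 0.0]
ft_force: [0.1, -0.2, 0.0]
width: 0.025
grip_force: 0.0
```

```bash
python3 st.py
```

```text
24.3 [ 0.6369 -0.0473  0.321 ] [ 0.0087  0.3163 -0.2523] phi z,x 1.762 1.807 rad(pull out+) 0.2432735570532332 tan 0.06743017542138194 w 0.02473112570430011
```

The force dropped to zero, so the lid now rests on its stop at about 1.75 rad. I'll open wider, back off upwards and head for the crucible.

Emit:
{"op": "arm_command", "data": {
  "steps": [
    {"rot": [0,0,0],"slide": [0,0,0],"grip": 0.4},
    {"rot": [0,0,0],"slide": [0,0,0.01],"grip": 0.5},
    {"rot": [0,0,0],"slide": [0,0,0.025],"grip": 0.5},
    {"rot": [0,0,0],"slide": [0,0,0.03],"grip": 0.6},
    {"rot": [0,0,0],"slide": [0,0,0.02],"grip": 0.9},
    {"rot": [0,0,10],"slide": [-0.01,-0.03,0],"grip": 0.9},
    {"rot": [0,0,10],"slide": [-0.01,-0.03,0],"grip": 0.9},
    {"rot": [0,0,10],"slide": [-0.01,-0.03,0],"grip": 0.9}
  ]
}}

```text
time: 25.3
ee_pos: [0.6066, -0.138, 0.4068]
eef_rot: [0.519, 0.855, 0.0, 0.0]
ft_force: [0.0, 0.4, 0.3]
width: 0.0766
grip_force: 0.0
```

Emit:
{"op": "arm_command", "data": {
  "steps": [
    {"rot": [0,0,10],"slide": [-0.01,-0.03,0],"grip": 0.9},
    {"rot": [0,0,10],"slide": [-0.01,-0.03,0],"grip": 0.9},
    {"rot": [0,0,10],"slide": [-0.01,-0.03,-0.02],"grip": 0.9},
    {"rot": [0,0,10],"slide": [-0.01,-0.03,-0.03],"grip": 0.9},
    {"rot": [0,0,10],"slide": [-0.01,-0.03,-0.03],"grip": 0.9},
    {"rot": [0,0,10],"slide": [-0.01,-0.03,-0.03],"grip": 0.9},
    {"rot": [0,0,3],"slide": [-0.005,0,-0.03],"grip": 0.9},
    {"rot": [0,0,0],"slide": [0,0,0],"grip": 0.9}
  ]
}}

```text
time: 26.3
ee_pos: [0.5407, -0.3175, 0.2647]
eef_rot: [-0.0, 1.0, 0.001, -0.001]
ft_force: [0.0, -0.0, 0.9]
width: 0.0779
grip_force: 0.0
```

```bash
python3 - <<'E'
from fit import *
w=snap('wrist','w5.png');sd=snap('side')
s=sensors.read_state();print(s['time'],s['ee_pos'],s['eef_rot'],s['joint_positions'],s['width'])
print(proj(w,(.492,-.3165,.096)))
im=sd['pixels'][100:300,200:440,::-1]
a=cv2.resize(w['pixels'][:,:,::-1],(480,360));b=cv2.resize(im,(432,360),interpolation=cv2.INTER_CUBIC)[:,:320]
cv2.imwrite('pics/w5s.png',np.hstack([a,b]))
import pickle;pickle.dump(w,open('w5.pkl','wb'))
for r in eyes.look_for('crucible',w)[:5]:print(np.round(r['bbox']),r['conf'])
E
```

```text
26.4 [ 0.5426 -0.3169  0.2676] [-0.0004  1.     -0.0002  0.0007] [ 1.0046  0.4145 -0.7524  1.3511  0.2799  1.4818  1.8425] 0.07845959203643378
[316.3276 165.5948]
[302.  12. 365.  92.] 0.95
[286. 142. 340. 199.] 0.89
[397.  50. 481. 120.] 0.74
[383. 172. 454. 233.] 0.66
[298.   3. 320.   4.] 0.58
```

View pics/w5s.png

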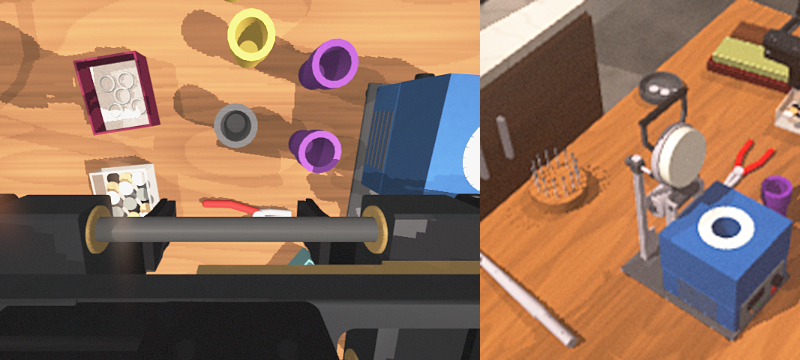

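The lid stands open by itself, at (680,150) in the montage. The grey crucible's rim is centred at about (236,125) in the montage, which is (315,167) in full pixels and close to the predicted (316,166). I'll refine it with an ellipse fit.

```bash
python3 - <<'E'
from fit import *
import pickle
w=pickle.load(open('w5.pkl','rb'));im=w['pixels'].astype(int)
sat=im.max(2)-im.min(2);m=((sat<28)).astype(np.uint8);m[:,:270]=0;m[:,360:]=0;m[:130]=0;m[215:]=0
m=cv2.morphologyEx(m,cv2.MORPH_OPEN,np.ones((3,3)))
cs=max(cv2.findContours(m,0,1)[0],key=cv2.contourArea);e=cv2.fitEllipse(cv2.convexHull(cs));print(e,cv2.boundingRect(cs))
print(onz(w,*e[0],.096))
o,d=ray(w,*e[0]);f=w['intrinsics'][0][0];print('dia',np.array(e[1])/f*(np.linalg.norm(onz(w,*e[0],.096)-o)))
E
```

```text
((314.0426330566406, 167.11570739746094), (57.77436828613281, 58.63372802734375), 174.3525848388672) (285, 138, 58, 59)
[ 0.4934 -0.3186  0.096 ]
dia [0.0538 0.0546]
```

Emit:
{"op": "arm_command", "data": {
  "steps": [
    {"rot": [0,0,0],"slide": [-0.025,-0.001,0],"grip": 0.9},
    {"rot": [0,0,0],"slide": [-0.0245,0,-0.01],"grip": 0.9},
    {"rot": [0,0,0],"slide": [0,0,-0.03],"grip": 0.9},
    {"rot": [0,0,0],"slide": [0,0,-0.03],"grip": 0.9},
    {"rot": [0,0,0],"slide": [0,0,-0.03],"grip": 0.9},
    {"rot": [0,0,0],"slide": [0,0,-0.03],"grip": 0.9},
    {"rot": [0,0,0],"slide": [0,0,-0.02],"grip": 0.9},
    {"rot": [0,0,0],"slide": [0,0,0],"grip": 0.9}
  ]
}}

```text
time: 27.45
ee_pos: [0.4925, -0.3179, 0.1157]
eef_rot: [-0.001, 1.0, 0.0, -0.0]
ft_force: [0.4, 0.4, -0.3]
width: 0.0784
grip_force: 0.0
```

```bash
python3 - <<'E'
from fit import *
w=snap('wrist','w6.png')
s=sensors.read_state();print(s['time'],s['ee_pos'],s['eef_rot'],s['width'],s['ft_force'])
e=s['ee_pos'];print(proj(w,(e[0],e[1],.096)),proj(w,(.4934,-.3186,.096)))
cv2.imwrite('pics/w6c.png',w['pixels'][180:380,150:500,::-1])
E
```

```text
27.5 [ 0.493  -0.3181  0.1168] [-0.0009  1.     -0.      0.0003] 0.07834174085016085 [-0.5105 -0.4993  0.1405]
[315.2501 272.1105] [314.397 272.725]
```

View pics/w6c.png

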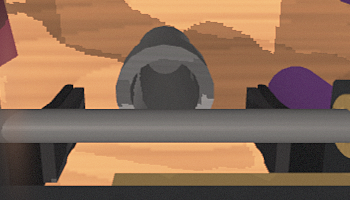

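The crucible is centred between the fingers (column 165 in the crop, finger insides at 82 and 248). I'll go down and grip.

Emit:
{"op": "arm_command", "data": {
  "steps": [
    {"rot": [0,0,0],"slide": [0,0,-0.02],"grip": 0.9},
    {"rot": [0,0,0],"slide": [0,0,-0.015],"grip": 0.9},
    {"rot": [0,0,0],"slide": [0,0,-0.0075],"grip": 0.9},
    {"rot": [0,0,0],"slide": [0,0,0],"grip": 0.75},
    {"rot": [0,0,0],"slide": [0,0,0],"grip": 0.68},
    {"rot": [0,0,0],"slide": [0,0,0],"grip": 0.63},
    {"rot": [0,0,0],"slide": [0,0,0],"grip": 0.55},
    {"rot": [0,0,0],"slide": [0,0,0],"grip": 0.55}
  ],
  "newtons": 18
}}

```text
time: 28.5
ee_pos: [0.4927, -0.3183, 0.0738]
eef_rot: [-0.001, 1.0, -0.0, 0.0]
ft_force: [0.1, -0.4, 2.4]
width: 0.0538
grip_force: 18.0
```

Emit:
{"op": "arm_command", "data": {
  "steps": [
    {"rot": [0,0,0],"slide": [0,0,0],"grip": 0.5},
    {"rot": [0,0,0],"slide": [0,0,0],"grip": 0.5},
    {"rot": [0,0,0],"slide": [0,0,0.01],"grip": 0.5},
    {"rot": [0,0,0],"slide": [0,0,0.02],"grip": 0.5},
    {"rot": [0,0,0],"slide": [0,0,0.03],"grip": 0.5},
    {"rot": [0,0,0],"slide": [0,0,0.03],"grip": 0.5},
    {"rot": [0,0,0],"slide": [0,0,0.03],"grip": 0.5},
    {"rot": [0,0,0],"slide": [0,0,0.03],"grip": 0.5}
  ],
  "newtons": 18
}}

```text
time: 29.5
ee_pos: [0.4924, -0.318, 0.2257]
eef_rot: [-0.001, 1.0, -0.0, 0.0]
ft_force: [0.0, -0.4, -3.4]
width: 0.0538
grip_force: 18.0
```

Emit:
{"op": "arm_command", "data": {
  "steps": [
    {"rot": [0,0,0],"slide": [0,0.01,0.03],"grip": 0.5},
    {"rot": [0,0,0],"slide": [0.005,0.03,0.03],"grip": 0.5},
    {"rot": [0,0,0],"slide": [0.01,0.04,0.03],"grip": 0.5},
    {"rot": [0,0,0],"slide": [0.01,0.045,0.03],"grip": 0.5},
    {"rot": [0,0,0],"slide": [0.01,0.045,0.014],"grip": 0.5},
    {"rot": [0,0,0],"slide": [0.0075,0.03,0],"grip": 0.5},
    {"rot": [0,0,0],"slide": [0,0.003,0],"grip": 0.5},
    {"rot": [0,0,0],"slide": [0,0,0],"grip": 0.5}
  ]
}}

```text
time: 30.5
ee_pos: [0.5346, -0.1156, 0.358]
eef_rot: [-0.001, 1.0, -0.0, 0.0]
ft_force: [0.4, -0.4, -2.7]
width: 0.0536
grip_force: 18.0
```

```bash
python3 - <<'E'
from fit import *
import pickle
w=snap('wrist','w7.png');t=snap('top','t7.png');sd=snap('side','s7.png');pickle.dump((w,t,sd),open('7.pkl','wb'))
s=sensors.read_state();print(s['time'],s['ee_pos'],s['eef_rot'],s['ft_force'])
W0=W((.5193,-.0406,-.0536),(0,0,.155));print([proj(p,W0) for p in(w,t,sd)])
a=cv2.resize(w['pixels'][:,:,::-1],(480,360))
u,v=map(int,proj(sd,W0));b=cv2.resize(sd['pixels'][v-45:v+45,u-40:u+40,::-1],(320,360),interpolation=cv2.INTER_CUBIC)
cv2.imwrite('pics/w7s.png',np.hstack([a,b]));print(u,v)
E
```

```text
30.65 [ 0.5346 -0.1166  0.3575] [ 0.0002  1.     -0.0001 -0.0002] [-0.2295 -0.1567 -3.2551]
[array([388.4806, 196.575 ]), array([330.8811, 256.7374]), array([336.5232, 225.3776])]
336 225
```

View pics/w7s.png

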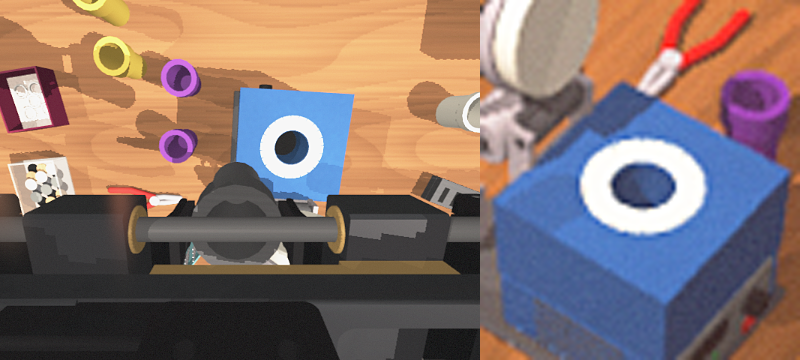

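The well is clearly visible: white collar with a dark hole at (291,147) in the left half, which is (388,196) in full pixels, and clear in the side view too. I'll fit ellipses.

```bash
python3 - <<'E'
from fit import *
import pickle
w,t,sd=pickle.load(open('7.pkl','rb'))
W0=W((.5193,-.0406,-.0536),(0,0,.155))
for n,p,r in(('w',w,50),('s',sd,18),('t',t,18)):
    u,v=map(int,proj(p,W0));im=p['pixels'].astype(int)
    m=((im.min(2)>165)&(im.max(2)-im.min(2)<45)).astype(np.uint8);k=np.zeros_like(m);cv2.circle(k,(u,v),r,1,-1);m*=k
    cs,h=cv2.findContours(m,cv2.RETR_CCOMP,cv2.CHAIN_APPROX_NONE)
    for c,hh in zip(cs,h[0]):
        if len(c)>12:
            e=cv2.fitEllipse(c);X=onz(p,*e[0],.155);d=np.linalg.norm(X-np.array(p['pose'])[:3,3])/p['intrinsics'][0][0]
            print(n,'hole' if hh[3]>=0 else 'outer',np.round(e[0],1),np.round(np.array(e[1])*d*1e3,1),X)
E
```

```text
w outer [388.6 195.5] [85.6 90.2] [ 0.5181 -0.0406  0.155 ]
w hole [388.4 196.3] [48.  50.7] [ 0.519  -0.0407  0.155 ]
s outer [336.2 226.1] [64.  85.8] [ 0.5187 -0.0379  0.155 ]
s hole [336.4 226. ] [35.3 48.5] [ 0.5184 -0.0385  0.155 ]
t outer [329.6 257.8] [71.5 79.1] [ 0.5166 -0.0373  0.155 ]
```

Emit:
{"op": "arm_command", "data": {
  "steps": [
    {"rot": [0,0,0],"slide": [-0.008,0.025,0],"grip": 0.5},
    {"rot": [0,0,0],"slide": [-0.008,0.03,0],"grip": 0.5},
    {"rot": [0,0,0],"slide": [0,0.021,-0.01],"grip": 0.5},
    {"rot": [0,0,0],"slide": [0,0,-0.03],"grip": 0.5},
    {"rot": [0,0,0],"slide": [0,0,-0.03],"grip": 0.5},
    {"rot": [0,0,0],"slide": [0,0,-0.03],"grip": 0.5},
    {"rot": [0,0,0],"slide": [0,0,-0.018],"grip": 0.5},
    {"rot": [0,0,0],"slide": [0,0,0],"grip": 0.5}
  ]
}}

```text
time: 31.65
ee_pos: [0.5183, -0.0391, 0.2388]
eef_rot: [-0.001, 1.0, 0.0, -0.001]
ft_force: [0.2, 1.0, -2.8]
width: 0.0535
grip_force: 18.0
```

```bash
python3 - <<'E'
from fit import *
import pickle
w=snap('wrist','w8.png');sd=snap('side','s8.png')
s=sensors.read_state();print(s['time'],s['ee_pos'],s['eef_rot'],s['ft_force'])
W0=np.array((.519,-.0404,.155));u,v=map(int,proj(sd,W0));print(proj(w,W0))
a=w['pixels'][140:340,210:430,::-1];a=cv2.resize(a,None,fx=1.8,fy=1.8)
b=cv2.resize(sd['pixels'][v-45:v+45,u-45:u+45,::-1],(360,360),interpolation=cv2.INTER_CUBIC)
cv2.imwrite('pics/w8s.png',np.hstack([a,b]))
E
```

```text
31.75 [ 0.5193 -0.0391  0.2405] [-0.0007  1.      0.0001  0.0005] [-0.2594  0.165  -2.166 ]
[313.7885 241.7136]
```

View pics/w8s.png

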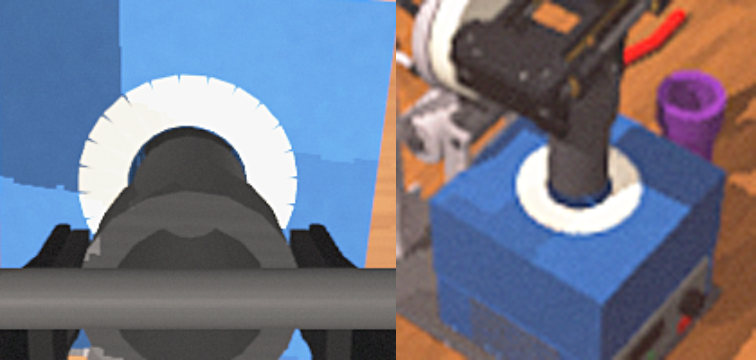

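Foot (columns 135–242) and hole (130–246) are concentric within 0.3 mm. I'll lower gently with a force check.

Emit:
{"op": "arm_command", "data": {
  "steps": [
    {"rot": [0,0,0],"slide": [0,0,-0.004],"grip": 0.5},
    {"rot": [0,0,0],"slide": [0,0,-0.004],"grip": 0.5},
    {"rot": [0,0,0],"slide": [0,0,-0.003],"grip": 0.5},
    {"rot": [0,0,0],"slide": [0,0,-0.001],"grip": 0.5},
    {"rot": [0,0,0],"slide": [0,0,-0.001],"grip": 0.5},
    {"rot": [0,0,0],"slide": [0,0,-0.0005],"grip": 0.5},
    {"rot": [0,0,0],"slide": [0,0,0],"grip": 0.5},
    {"rot": [0,0,0],"slide": [0,0,0],"grip": 0.5}
  ]
}}

```text
time: 32.75
ee_pos: [0.519, -0.0392, 0.2261]
eef_rot: [-0.001, 1.0, 0.0, 0.0]
ft_force: [-0.2, -0.8, -3.7]
width: 0.0533
grip_force: 18.0
```

```bash
python3 st.py
```

```text
32.9 [ 0.519  -0.0392  0.226 ] [ 0.1954 -0.1551 -3.0927] phi z,x 0.418 1.068 rad(pull out+) 2.803850573274514 tan -1.3196126823384209 w 0.05396126937167461
```

Emit:
{"op": "arm_command", "data": {
  "steps": [
    {"rot": [0,0,0],"slide": [0,0,-0.0005],"grip": 0.5},
    {"rot": [0,0,0],"slide": [0,0,-0.0005],"grip": 0.5},
    {"rot": [0,0,0],"slide": [0,0,-0.0005],"grip": 0.5},
    {"rot": [0,0,0],"slide": [0,0,-0.0005],"grip": 0.5},
    {"rot": [0,0,0],"slide": [0,0,-0.0005],"grip": 0.5},
    {"rot": [0,0,0],"slide": [0,0,-0.0005],"grip": 0.5},
    {"rot": [0,0,0],"slide": [0,0,0],"grip": 0.5},
    {"rot": [0,0,0],"slide": [0,0,0],"grip": 0.5}
  ]
}}

```text
time: 33.9
ee_pos: [0.5189, -0.0392, 0.2229]
eef_rot: [-0.001, 1.0, 0.0, -0.0]
ft_force: [-0.1, -0.4, -3.1]
width: 0.0537
grip_force: 18.0
```

Emit:
{"op": "arm_command", "data": {
  "steps": [
    {"rot": [0,0,0],"slide": [0,0,-0.003],"grip": 0.5},
    {"rot": [0,0,0],"slide": [0,0,-0.003],"grip": 0.5},
    {"rot": [0,0,0],"slide": [0,0,-0.003],"grip": 0.5},
    {"rot": [0,0,0],"slide": [0,0,-0.003],"grip": 0.5},
    {"rot": [0,0,0],"slide": [0,0,-0.003],"grip": 0.5},
    {"rot": [0,0,0],"slide": [0,0,-0.003],"grip": 0.5},
    {"rot": [0,0,0],"slide": [0,0,-0.003],"grip": 0.5},
    {"rot": [0,0,0],"slide": [0,0,0],"grip": 0.5}
  ]
}}

```text
time: 34.9
ee_pos: [0.5188, -0.0392, 0.2017]
eef_rot: [-0.001, 1.0, 0.0, -0.0]
ft_force: [0.6, -0.2, -3.2]
width: 0.0533
grip_force: 18.0
```

Emit:
{"op": "arm_command", "data": {
  "steps": [
    {"rot": [0,0,0],"slide": [0,0,-0.004],"grip": 0.5},
    {"rot": [0,0,0],"slide": [0,0,-0.004],"grip": 0.5},
    {"rot": [0,0,0],"slide": [0,0,-0.004],"grip": 0.5},
    {"rot": [0,0,0],"slide": [0,0,-0.004],"grip": 0.5},
    {"rot": [0,0,0],"slide": [0,0,-0.004],"grip": 0.5},
    {"rot": [0,0,0],"slide": [0,0,-0.004],"grip": 0.5},
    {"rot": [0,0,0],"slide": [0,0,0],"grip": 0.5},
    {"rot": [0,0,0],"slide": [0,0,0],"grip": 0.5}
  ]
}}

```text
time: 35.9
ee_pos: [0.5189, -0.0392, 0.178]
eef_rot: [-0.001, 1.0, 0.0, -0.0]
ft_force: [-0.9, -0.5, -3.5]
width: 0.0537
grip_force: 18.0
```

Free so far. About 18 mm remain, so I lower 14 mm and then creep.

Emit:
{"op": "arm_command", "data": {
  "steps": [
    {"rot": [0,0,0],"slide": [0,0,-0.003],"grip": 0.5},
    {"rot": [0,0,0],"slide": [0,0,-0.003],"grip": 0.5},
    {"rot": [0,0,0],"slide": [0,0,-0.003],"grip": 0.5},
    {"rot": [0,0,0],"slide": [0,0,-0.003],"grip": 0.5},
    {"rot": [0,0,0],"slide": [0,0,-0.003],"grip": 0.5},
    {"rot": [0,0,0],"slide": [0,0,-0.001],"grip": 0.5},
    {"rot": [0,0,0],"slide": [0,0,0],"grip": 0.5},
    {"rot": [0,0,0],"slide": [0,0,0],"grip": 0.5}
  ]
}}

```text
time: 36.9
ee_pos: [0.5189, -0.0392, 0.162]
eef_rot: [-0.001, 1.0, 0.0, -0.0]
ft_force: [-0.7, -1.1, -2.6]
width: 0.0535
grip_force: 18.0
```

Emit:
{"op": "arm_command", "data": {
  "steps": [
    {"rot": [0,0,0],"slide": [0,0,-0.0005],"grip": 0.5},
    {"rot": [0,0,0],"slide": [0,0,-0.0005],"grip": 0.5},
    {"rot": [0,0,0],"slide": [0,0,-0.0003],"grip": 0.5},
    {"rot": [0,0,0],"slide": [0,0,0],"grip": 0.5},
    {"rot": [0,0,0],"slide": [0,0,0],"grip": 0.5},
    {"rot": [0,0,0],"slide": [0,0,0],"grip": 0.5},
    {"rot": [0,0,0],"slide": [0,0,0],"grip": 0.5},
    {"rot": [0,0,0],"slide": [0,0,0],"grip": 0.5}
  ]
}}

```text
time: 37.9
ee_pos: [0.519, -0.0393, 0.1607]
eef_rot: [-0.001, 1.0, 0.0, 0.0]
ft_force: [-0.2, -1.7, -2.7]
width: 0.0536
grip_force: 18.0
```

Emit:
{"op": "arm_command", "data": {
  "steps": [
    {"rot": [0,0,0],"slide": [0,0,-0.0004],"grip": 0.5},
    {"rot": [0,0,0],"slide": [0,0,-0.0003],"grip": 0.5},
    {"rot": [0,0,0],"slide": [0,0,-0.0003],"grip": 0.5},
    {"rot": [0,0,0],"slide": [0,0,0],"grip": 0.5},
    {"rot": [0,0,0],"slide": [0,0,0],"grip": 0.5},
    {"rot": [0,0,0],"slide": [0,0,0],"grip": 0.5},
    {"rot": [0,0,0],"slide": [0,0,0],"grip": 0.5},
    {"rot": [0,0,0],"slide": [0,0,0],"grip": 0.5}
  ]
}}

```text
time: 38.9
ee_pos: [0.5189, -0.0392, 0.1598]
eef_rot: [-0.001, 1.0, -0.0, -0.0]
ft_force: [-3.1, -1.0, 4.2]
width: 0.0534
grip_force: 18.0
```

Contact at the expected height: 7 N and TCP 0.160 m, so the rim is home. I'll release gently and rise.

Emit:
{"op": "arm_command", "data": {
  "steps": [
    {"rot": [0,0,0],"slide": [0,0,0.0003],"grip": 0.6},
    {"rot": [0,0,0],"slide": [0,0,0],"grip": 0.63},
    {"rot": [0,0,0],"slide": [0,0,0],"grip": 0.66},
    {"rot": [0,0,0],"slide": [0,0,0],"grip": 0.7},
    {"rot": [0,0,0],"slide": [0,0,0],"grip": 0.78},
    {"rot": [0,0,0],"slide": [0,0,0],"grip": 0.88},
    {"rot": [0,0,0],"slide": [0,0,0],"grip": 0.9},
    {"rot": [0,0,0],"slide": [0,0,0],"grip": 0.9}
  ],
  "newtons": 5
}}

```text
time: 39.9
ee_pos: [0.5189, -0.0392, 0.16]
eef_rot: [-0.001, 1.0, 0.0, -0.0]
ft_force: [-0.2, 0.1, -0.3]
width: 0.0774
grip_force: 0.0
```

Emit:
{"op": "arm_command", "data": {
  "steps": [
    {"rot": [0,0,0],"slide": [0,0,0.005],"grip": 0.9},
    {"rot": [0,0,0],"slide": [0,0,0.015],"grip": 0.9},
    {"rot": [0,0,0],"slide": [0,0,0.02],"grip": 0.9},
    {"rot": [0,0,0],"slide": [0,0,0.03],"grip": 0.9},
    {"rot": [0,0,0],"slide": [0,0,0.03],"grip": 0.9},
    {"rot": [0,0,0],"slide": [0,0,0.03],"grip": 0.9},
    {"rot": [0,0,0],"slide": [0,0,0.03],"grip": 0.9},
    {"rot": [0,0,0],"slide": [0,0,0],"grip": 0.9}
  ]
}}

```text
time: 40.9
ee_pos: [0.5199, -0.0388, 0.3231]
eef_rot: [-0.001, 1.0, -0.0, 0.002]
ft_force: [0.1, -0.2, -0.6]
width: 0.0783
grip_force: 0.0
```

```bash
python3 - <<'E'
from fit import *
w=snap('wrist','w9.png');sd=snap('side','s9.png')
s=sensors.read_state();print(s['time'],s['ee_pos'],s['width'],s['ft_force'])
W0=np.array((.519,-.0404,.155));u,v=map(int,proj(sd,W0));print(proj(w,W0))
a=w['pixels'][60:300,190:430,::-1];a=cv2.resize(a,(400,400))
b=cv2.resize(sd['pixels'][v-60:v+40,u-50:u+50,::-1],(400,400),interpolation=cv2.INTER_CUBIC)
cv2.imwrite('pics/w9s.png',np.hstack([a,b]))
E
```

```text
41.0 [ 0.5189 -0.0391  0.3204] 0.07829272254159216 [-0.2899  0.0919 -0.9155]
[313.9452 215.928 ]
```

View pics/w9s.png

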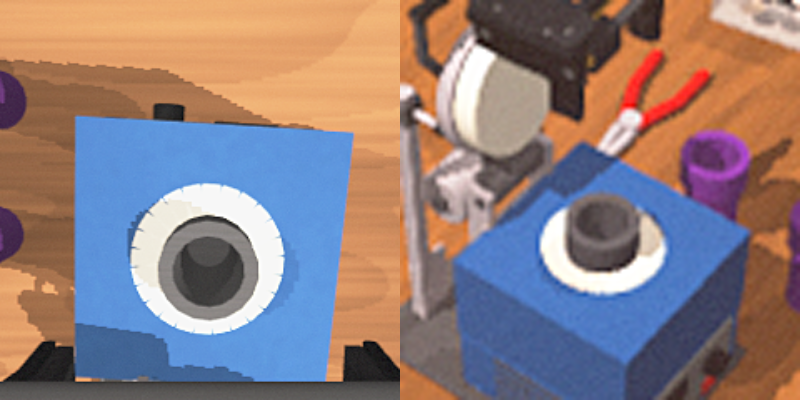

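The crucible sits upright, rim on the collar, at (208,265) on the left and (603,230) on the right. The lid is still open and the fingers are clear.

```bash
python3 -c "
from bench import order
print(order.close_job())"
```

```text
the job is handed in; nothing more can be done
None
```

The job is handed in: the lid rests open on its stop by itself and the dark graphite crucible sits home on its rim in the well, let go; the hand-in call returned no verdict.

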